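# Back the parts feeder off by one notch

### The job

The parts feeder's toothed wheel was fed one notch too far. Gripping and forcing nothing, push the red ball over with a fingertip so that the pawl lifts out of the teeth and stays up, then push the wheel back by a yellow peg, top toward the pawl, by just one notch. Finally push the ball back so that the pawl drops fully home in that next notch and holds the wheel, leaving the loose things on the bench where they are.

Things in the scene. Friction and masses are not known exactly. Their poses are not given: they have to be found in the camera images.
- feeder: the parts feeder, fixed to the bench: base plate 230 (x) x 140 (y) x 10, blue uprights (150 high) and a black hopper (to 165) on the -y side. Origin on the table below the wheel's centre; z up, x points from the wheel to the pawl, +y from the wheel to its peg side, away from the hopper. All offsets below are along these axes, in mm
- wheel_centre (a point): centre of the steel toothed wheel, 100 above the table. The wheel lies in the feeder's plane y = 0, 16 thick, 140 across its 12 saw teeth (top at height 170), and turns about the feeder's y axis. Six yellow pegs 60 degrees apart stand out of its +y face, 12 in diameter, axes along y at radius 51, from y = 8 to y = 62
- wheel (a joint): wheel angle, rad; grows as it turns backward (top toward feeder +x). 0: held in the present notch (may start up to 0.1 before that, as the pawl blocks backward turning only); one notch is 0.524, so the next notch is 0.524. Needs about 2.5 N at a peg; stays where it is left. With the pawl down, pushing backward seats it: the pawl stops it at the notch
- push_peg (a point): middle (y = +35) of the yellow peg to push, the one nearest the wheel's top, by pushing its -x side toward +x. At wheel 0 it stands 20 degrees before the top (x = -17, height 148), at 0.524 it stands 10 degrees past the top (x = +9, height 150)
- pawl (a joint): pawl angle, rad: about -0.02 to 0 when fully down in a notch, grows as its nose lifts; above 0.3 the nose is clear of all teeth; 0.75 is the stop, fully thrown over. A gravity pawl that tips over centre at about 0.36: beyond that it falls on to 0.75 and stays up, below that it falls back onto the teeth
- pawl_ball (a point): centre of the red ball, diameter 30, on top of the pawl's lever, in the plane y = 0, 90 from the hinge. Pawl down: x = +58, height 215. Thrown over: x = +123, height 213. Pushing it toward feeder +x lifts the pawl, toward -x lets it down; about 1 N is enough
- pawl_hinge (a point): the pawl's hinge axis, along y, at x = +88.5, height 130
- meter: orange handheld meter lying flat, 70 x 140 x 36; origin under its centre
- board: green circuit board with chips, 90 x 130 x 20 high; origin under its centre
- screwdriver: red-handled screwdriver lying on the table; origin under its middle
- reel: small empty red reel standing on its flange, diameter 90, 60 high; origin under its centre
- connector_a: blue connector block, 34 x 22 x 26 high, on the table near the feeder; origin under its centre
- connector_b: white connector block, 34 x 22 x 26 high, on the table near the feeder; origin under its centre
- flux_jar: small amber jar, diameter 48, 55 high, on the table near the feeder's hopper; origin under its centre

How it is judged:
By the outcome, as a careful person would: the job done as asked, in the order asked, and still so for the second after the job is handed in, with the robot touching nothing.
It also fails if it takes over 72 s, if anything falls off the work surface, if the arm or the gripper's body presses on something with over 40 N, if the wrist force passes 120 N, or if a joint passes its speed limit or range.

### The arm

A 6-joint arm with a two-finger parallel gripper is mounted at the origin on the work surface. World frame = base frame: x ahead of the robot, y to its left, z up, the work surface at z = 0. Lengths are in mm, angles in rad, forces in N, time in s.
With the tool pointing down it reaches from about 400 to 925 mm from the base axis. Payload 12.5 kg.
Tool frame: the origin (TCP) lies at the very end of the fingers, on their centre line; the grasp point (between the pads) lies 19 mm behind it; z points along the fingers, y is the direction in which the jaws open and shut (so a half turn about z gives the same grasp; the last joint's range is limited). The gripper opens to 95 mm and grips with 3 to 60 N. Pads are 20 mm wide; open, the fingers measure 119 mm over their backs; the gripper's body (75 mm by 180 mm) begins 59 mm behind the grasp point.
Start: joints at [-1.434, 0.491, 1.559, -0, 1.092, -0.106], TCP at [150.286, -606.68, 214.661] pointing down, gripper open.
Joint ranges: [-3.1, 3.1], [-0.84, 2.19], [0.05, 2.79], [-1.13, 4.28], [0.06, 2.93], [-2.69, 2.69]. Speed limits (rad/s): [2.22, 2.22, 2.79, 3.14, 3.14, 3.14].

### API

Orientations are given as [roll, pitch, yaw] about the fixed x, y, z axes, in that order (R = Rz(yaw) Ry(pitch) Rx(roll)).
In Python, from cell import env gives the robot as it stands.
- The arm moves only by the shell command python3 -m pendant 'ROWS'. ROWS is JSON, a list that holds one entry, the list of rows, each a list of 5 numbers: the opening, from 0 (shut) to 1 (fully open), then the shift along the tool's x, y, z in m, then the turn about the tool's z in rad. A call has exactly 8 rows; each row is the pose to reach, as a shift and turn from the pose commanded when the call began, along the tool's axes at that moment; what a row does not reach only later rows make up. A row lasts 1/10 s, in which the tool goes at most 50 mm and 8.59 degrees, less where a joint would pass 70% of its speed; a pose out of reach is approached as far as the arm can. A call with a gripper value outside its range is refused whole. The fingers move at their own pace and stop on an object; the grip force is fixed at half the most. Time passes only in rows, so rows that repeat a pose let the fingers close, or fill a call up. It gives the time, the measured TCP pose, the force and the opening at its end, in the units of the state.
- env.state(): the state, without advancing time (a new reading comes with each control period).
- env.read_camera(name): name is "side" or "top" or "wrist"; returns a dict with "image" (384x512x3 uint8, blue, green, red), "range_z" (384x512 float32, mm along the optical axis (not along the pixel's ray), 0 where there is no reading), "fx", "fy", "cx", "cy" (pixels), "rvec" (rotation vector, rad) and "tvec" (3), from world to camera coordinates, as OpenCV has them; the wrist camera has in their place "tool_from_camera" (4x4, takes a point from camera to tool coordinates, whose origin is the TCP and whose axes are the flange's). Camera axes: x right, y down, z forward; pixel columns grow to the right and rows downward; lengths in mm; the calibration is good to about 2 mm. A picture is of the moment at which its call begins: read the wrist's pose just before it.
- env.job_done(): hands the job in, once; it reports no verdict.
The state is a dict: "t": time; "joints": joint angles; "qvel": joint speeds; "tau": joint torques, N m; "eef_pos": TCP position; "tcp_rot": TCP orientation; "ft_force": force on the tool from outside, world axes, zero at the start; "moment": the same for the moment, N m; "opening": opening from 0.0 (shut) to 1.0 (fully open).
Only numpy, scipy, OpenCV 4.12 (cv2) and the standard library are available. Lean on these libraries where they do the work, as an engineer would, in place of code of your own. Each camera call takes 0.05 s, during which the arm holds its last target. There are 200 camera calls.

## Working session

There is one attempt and no reset: what is moved stays moved. The work goes in short steps, Python scripts to look and compute and a shell command to move; the robot and the scene stay as the last step left them, time stands still between calls to the robot, and variables do not carry over. Pictures are saved under pics/ and viewed, about 8 in all and at most 12, crops included, and the job is handed in when it is done.

```bash
mkdir -p pics; python3 - <<'E'
from cell import env
import cv2,numpy as np
s=env.state();print(s)
ims=[]
for n in("side","top"):
    c=env.read_camera(n);np.save(n+'.npy',c,allow_pickle=True);ims.append(c['image']);print(n,c['fx'],c['cx'],c['rvec'],c['tvec'])
    cv2.imwrite(f'pics/{n}0.png',c['image'])
E
```

```text
{'t': 0.0, 'joints': array([-1.43361077e+00,  4.91549658e-01,  1.55943397e+00,  1.23557650e-05,
        1.09171987e+00, -1.05583492e-01]), 'qvel': array([-0.00055629, -0.00189355, -0.0002763 ,  0.00088586, -0.00050191,
       -0.00158521]), 'tau': array([ 2.32234117e-03, -6.12631559e+01, -2.58184379e+01,  6.94011035e-02,
        4.81892203e-02, -6.11601854e-05]), 'eef_pos': array([ 150.24638098, -606.42321506,  214.07323836]), 'tcp_rot': array([-3.14048915e+00, -1.27966031e-04,  2.42763277e-01]), 'ft_force': array([ 0.77864156, -0.01495586, -0.35934304]), 'moment': array([ 0.02307356,  0.02166739, -0.04886777]), 'opening': 0.9971857207457556}
side 369.576613688688 252.03923989625574 [ 2.36818646 -0.18384479  0.0861704 ] [-518.72856112  137.35278835 1059.14671579]
top 348.1341121050312 254.38669476493604 [ 2.10153008 -2.14652531  0.1734565 ] [  26.38937931  527.66069451 1092.2626418 ]
```

View pics/side0.png

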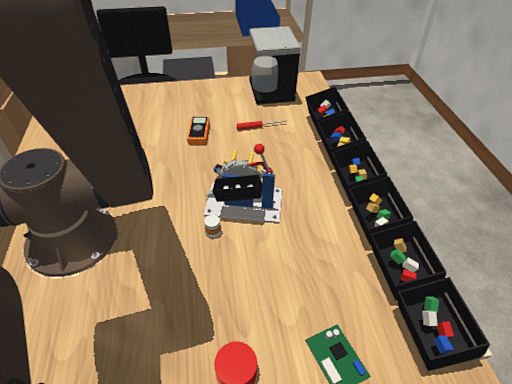

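View pics/top0.png

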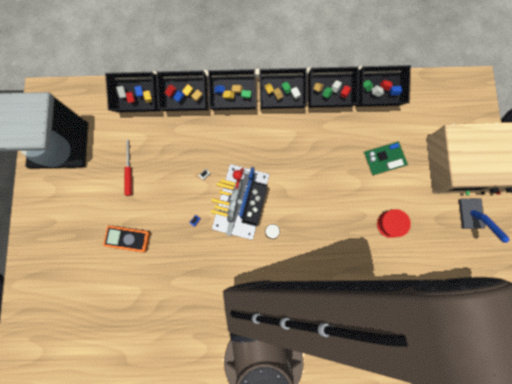

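```bash
cat > h.py <<'E'
import cv2,numpy as np
def cloud(c):
    R=cv2.Rodrigues(np.array(c['rvec'],float))[0];t=np.array(c['tvec'],float)
    v,u=np.mgrid[:384,:512];z=c['range_z']
    p=np.stack([(u-c['cx'])*z/c['fx'],(v-c['cy'])*z/c['fy'],z],-1)
    return (p-t)@R
def hsv(c): return cv2.cvtColor(c['image'],cv2.COLOR_BGR2HSV).astype(int)
E
python3 - <<'E'
from h import *
for n,(u0,u1,v0,v1) in dict(side=(195,300,135,235),top=(185,290,155,250)).items():
    c=np.load(n+'.npy',allow_pickle=True).item();P=cloud(c);H=hsv(c)
    box=np.zeros((384,512),bool);box[v0:v1,u0:u1]=1
    h,s,val=H[...,0],H[...,1],H[...,2]
    red=box&((h<6)|(h>174))&(s>150)&(P[...,2]>190)
    print(n,'red',red.sum(),P[red].mean(0),P[red].min(0),P[red].max(0))
    ye=box&(abs(h-25)<6)&(s>170)&(P[...,2]>40)
    k,l,st,ce=cv2.connectedComponentsWithStats(ye.astype(np.uint8))
    for i in range(1,k):
        q=P[l==i]
        if len(q)>4: print('yel',len(q),ce[i].round(),q.min(0).round(),q.max(0).round(),q.mean(0).round())
    wh=box&(s<40)&(val>150)&(abs(P[...,2]-10)<5)
    k,l,st,ce=cv2.connectedComponentsWithStats(cv2.morphologyEx(wh.astype(np.uint8),cv2.MORPH_CLOSE,np.ones((25,25))))
    print('plate',wh.sum()); 
    r=cv2.minAreaRect(P[wh][:,:2].astype(np.float32));print(r)
    q=P[box&(P[...,2]>8)&(P[...,2]<14)]
    if len(q): print(cv2.minAreaRect(q[:,:2].astype(np.float32)))
    for nm,m in dict(blue=box&(abs(h-112)<10)&(s>150)).items():
        k,l,st,ce=cv2.connectedComponentsWithStats(m.astype(np.uint8))
        for i in range(1,k):
            q=P[l==i]
            if len(q)>8: print(nm,len(q),ce[i].round(),q.mean(0).round(),q.max(0).round())
    cv2.imwrite(f'pics/{n}_z.png',cv2.resize(c['image'][v0:v1,u0:u1],None,fx=6,fy=6,interpolation=cv2.INTER_CUBIC)[:600,:800])
E
```

```text
side red 80 [549.02010828  44.46384691 228.24195231] [ 404.40674551 -709.63476531  208.89780399] [563.0084108   67.70323018 861.74854697]
yel 25 [234. 154.] [481. 101. 146.] [497. 144. 152.] [489. 122. 149.]
yel 28 [251. 158.] [530.  86. 141.] [544. 126. 147.] [537. 107. 144.]
yel 9 [258. 168.] [551.  59.  98.] [564. 115. 144.] [558.  92. 114.]
plate 592
((509.3265380859375, 61.3873176574707), (140.71046447753906, 228.20025634765625), 74.31082916259766)
((505.6485595703125, 169.467529296875), (257.08770751953125, 451.5834045410156), 1.01958167552948)
blue 11 [215. 169.] [434. 217.  13.] [437. 222.  20.]
blue 34 [229. 175.] [466.  54. 131.] [489.  62. 134.]
blue 339 [267. 190.] [573.  19.  88.] [588.  29. 151.]
blue 128 [240. 202.] [495.  40.  27.] [530.  55. 103.]
top red 58 [548.29903211  59.51995743 225.95598267] [537.00274224  49.26788397 217.06069361] [559.389349    69.09340134 231.9281724 ]
plate 853
((518.64453125, 102.20703125), (221.80984497070312, 230.1565399169922), 74.48942565917969)
((514.218017578125, 102.0000991821289), (319.92559814453125, 241.9674072265625), 81.51551818847656)
blue 100 [246. 193.] [508.  37. 154.] [ 582.   58. 1168.]
blue 13 [196. 221.] [442. 211.  20.] [454. 221.  28.]
```

View pics/top_z.png

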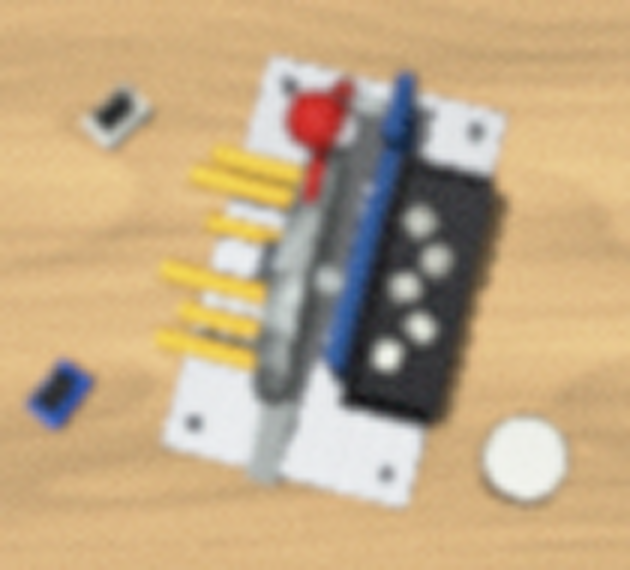

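```bash
python3 -m pendant '[[[0,0.02,-0.02,-0.015,0],[0,0.05,-0.05,-0.03,0],[0,0.085,-0.085,-0.045,0],[0,0.12,-0.12,-0.06,0],[0,0.155,-0.155,-0.06,0],[0,0.19,-0.19,-0.06,0],[0,0.225,-0.225,-0.06,0],[0,0.26,-0.255,-0.06,0]]]'
```

```text
t: 0.9
eef_pos: [341.8, -294.6, 274.7]
tcp_rot: [3.142, -0.0, 0.242]
ft_force: [0.7, -1.5, 0.2]
opening: 0.386
```

```bash
python3 -m pendant '[[[0,0.03,-0.038,0,0.06],[0,0.06,-0.076,0,0.13],[0,0.09,-0.114,0,0.2],[0,0.12,-0.152,0,0.27],[0,0.15,-0.19,0,0.34],[0,0.18,-0.228,0,0.41],[0,0.21,-0.265,0,0.47],[0,0.235,-0.295,0,0.515]]]'; python3 - <<'E'
from cell import env
from h import *
s=env.state();print(s['joints'],s['eef_pos'],s['tcp_rot'],s['opening'])
c=env.read_camera('side');np.save('side1.npy',c,allow_pickle=True)
c=env.read_camera('wrist');print(c['tool_from_camera'])
cv2.imwrite('pics/w1.png',c['image'])
from scipy.spatial.transform import Rotation as Ro
z=c['range_z'];v,u=np.mgrid[:384,:512]
p=np.stack([(u-c['cx'])*z/c['fx'],(v-c['cy'])*z/c['fy'],z,np.ones_like(z)],-1)@np.array(c['tool_from_camera']).T
P=p[...,:3]@Ro.from_euler('xyz',s['tcp_rot']).as_matrix().T+s['eef_pos']
H=hsv(c);h,sa=H[...,0],H[...,1]
for nm,m in dict(red=((h<6)|(h>174))&(sa>150)&(P[...,2]>195)&(P[...,2]<235),yel=(abs(h-25)<6)&(sa>150)&(P[...,2]>60)).items():
    k,l,st,ce=cv2.connectedComponentsWithStats(m.astype(np.uint8))
    for i in range(1,k):
        q=P[l==i]
        if len(q)>30: print(nm,len(q),ce[i].round(),np.percentile(q,1,0).round(),np.percentile(q,99,0).round(),q.mean(0).round(1))
E
```

```text
t: 1.7
eef_pos: [499.0, 48.7, 274.5]
tcp_rot: [3.142, 0.0, -0.274]
ft_force: [-0.6, -0.8, -0.3]
opening: 0.01
[-3.46159387e-02  2.52088213e-01  1.77165658e+00 -5.99518162e-06
  1.11802244e+00  1.80979306e+00] [498.99276192  48.65803056 274.47235145] [ 3.14154609e+00  1.68345887e-04 -2.73610048e-01] 0.00971076561320522
[[-3.20064242e-05 -9.60701825e-01 -2.77582423e-01  7.98104026e+01]
 [ 9.99999997e-01 -1.18287140e-05 -7.43655048e-05  5.78080156e-01]
 [ 6.81596331e-05 -2.77582425e-01  9.60701823e-01 -1.70474357e+02]
 [ 0.00000000e+00  0.00000000e+00  0.00000000e+00  1.00000000e+00]]
red 1040 [227. 154.] [538.  44. 217.] [564.  70. 231.] [551.6  56.4 225.6]
yel 221 [198. 145.] [551.  87.  97.] [565. 118. 103.] [558.  104.  100.4]
yel 427 [197. 170.] [524.  77.  60.] [545. 124. 149.] [535.7 103.2 145.3]
yel 205 [210. 200.] [470.  29.  60.] [572. 140. 431.] [481.  119.9  69.7]
yel 820 [205. 220.] [449.  88. 107.] [496. 145. 154.] [476.3 116.2 137.3]
```

View pics/w1.png

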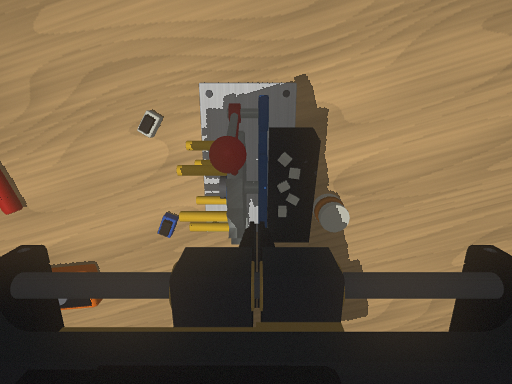

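```bash
python3 -m pendant '[[[0,0,-0.012,0,0],[0,0,-0.0225,0.02,0],[0,0,-0.0225,0.045,0],[0,0,-0.0225,0.066,0],[0,0.005,-0.0225,0.066,0],[0,0.010,-0.0225,0.066,0],[0,0.014,-0.0225,0.066,0],[0,0.018,-0.0225,0.066,0]]]'
python3 -m pendant '[[[0,0.006,0,0,0],[0,0.012,0,0,0],[0,0.018,0,0,0],[0,0.024,0,0,0],[0,0.030,0,0,0],[0,0.036,0,0,0],[0,0.042,0,0,0],[0,0.042,0,0,0]]]'
python3 - <<'E'
from cell import env
from h import *
c=env.read_camera('side');P=cloud(c)
cv2.imwrite('pics/s2.png',cv2.resize(c['image'][110:240,190:310],None,fx=4.5,fy=4.5,interpolation=cv2.INTER_CUBIC))
E
```

```text
t: 2.6
eef_pos: [522.8, 62.7, 209.6]
tcp_rot: [-3.141, -0.002, -0.273]
ft_force: [0.2, -0.5, 0.4]
opening: 0.005
t: 3.4
eef_pos: [563.1, 51.5, 208.5]
tcp_rot: [3.142, -0.0, -0.272]
ft_force: [-0.0, -0.2, 0.3]
opening: 0.002
```

View pics/s2.png

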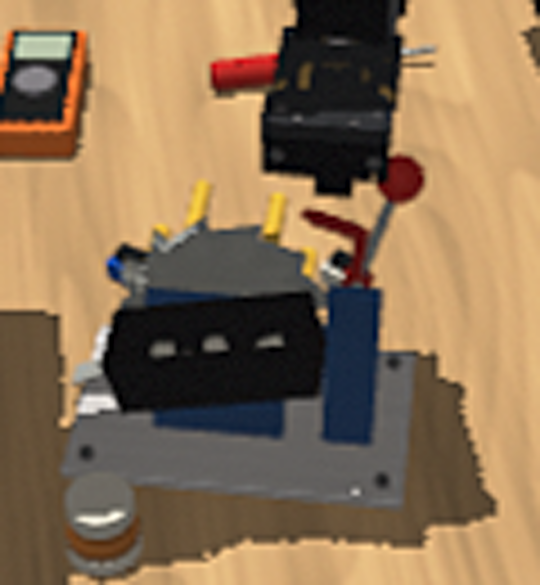

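```bash
python3 -m pendant '[[[0,-0.02,0,0,0],[0,-0.05,-0.01,0,0],[0,-0.085,-0.025,0,0],[0,-0.119,-0.038,0,0],[0,-0.119,-0.038,0.02,0],[0,-0.119,-0.038,0.045,0],[0,-0.119,-0.038,0.066,0],[0,-0.119,-0.038,0.066,0]]]'
python3 - <<'E'
from cell import env
from h import *
for n in('side','top'):
    c=env.read_camera(n);P=cloud(c);np.save(n+'2.npy',c,allow_pickle=True);H=hsv(c)
    h,s=H[...,0],H[...,1]
    ye=(abs(h-25)<6)&(s>150)&(P[...,2]>140)&(P[...,2]<158)&(abs(P[...,0]-510)<70)&(abs(P[...,1]-100)<70)
    k,l,st,ce=cv2.connectedComponentsWithStats(ye.astype(np.uint8),connectivity=8)
    for i in range(1,k):
        q=P[l==i]
        d=q[:,:2]-[493.8,73.6];a=-.272
        if len(q)>4: print(n,len(q),np.median(d@[np.cos(a),np.sin(a)]),np.median(d@[-np.sin(a),np.cos(a)]),np.median(q[:,2]))
c=cv2.imread
i=np.load('side2.npy',allow_pickle=True).item()['image'];cv2.imwrite('pics/s3.png',cv2.resize(i[110:240,190:310],None,fx=4.5,fy=4.5,interpolation=cv2.INTER_CUBIC))
E
```

```text
t: 4.25
eef_pos: [456.7, 120.3, 140.9]
tcp_rot: [3.14, 0.004, -0.272]
ft_force: [-1.0, -0.1, 0.4]
opening: 0.003
side 26 -18.036147156773225 43.86107732491561 149.69927427489432
side 33 33.30519249008541 40.66138436922832 144.7455076279661
```

View pics/s3.png

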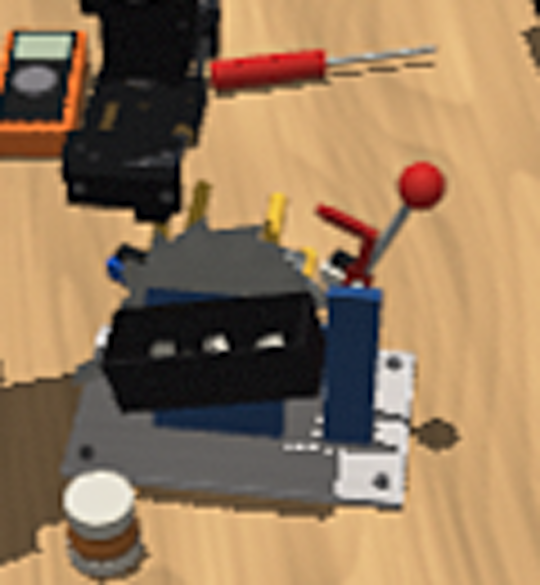

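```bash
python3 -m pendant '[[[0,0.006,0,0.004,0],[0,0.012,0,0.004,0],[0,0.017,0,0.004,0],[0,0.022,0,0.004,0],[0,0.027,0,0.004,0],[0,0.031,0,0.004,0],[0,0.035,0,0.004,0],[0,0.035,0,0.004,0]]]'
cat > m.py <<'E'
from cell import env
from h import *
s=env.state();d=s['eef_pos'][:2]-[493.8,73.6];a=-.272
E=np.array([[np.cos(a),-np.sin(a)],[np.sin(a),np.cos(a)]])
print('tcp',d@E,s['eef_pos'][2],s['ft_force'])
c=env.read_camera('side');P=cloud(c);H=hsv(c);np.save('last.npy',c,allow_pickle=True)
h,s=H[...,0],H[...,1]
ye=(abs(h-25)<6)&(s>150)&(P[...,2]>80)&(P[...,2]<158)&(abs(P[...,0]-510)<70)&(abs(P[...,1]-100)<70)
k,l,st,ce=cv2.connectedComponentsWithStats(ye.astype(np.uint8),connectivity=8)
for i in range(1,k):
    q=P[l==i];f=(q[:,:2]-[493.8,73.6])@E
    if len(q)>4: print(len(q),np.median(f,0).round(1),np.median(q[:,2]).round(1),'deg past top',np.degrees(np.arctan2(np.median(f[:,0]),np.median(q[:,2])-100)).round(1))
rd=((h<6)|(h>174))&(s>150)&(P[...,2]>195)&(P[...,2]<240)&(abs(P[...,0]-580)<70)&(abs(P[...,1]-50)<70)
q=P[rd];print('ball',len(q),((q[:,:2].mean(0)-[493.8,73.6])@E).round(1) if len(q) else '')
E
python3 m.py
```

```text
t: 5.15
eef_pos: [492.5, 110.7, 138.6]
tcp_rot: [-3.141, -0.001, -0.272]
ft_force: [-1.1, 1.1, 0.5]
opening: 0.007
tcp [-11.17139486  35.39965667] 138.64261773488207 [-1.11455771  1.10479524  0.51904198]
13 [-36.8  39.7] 132.8 deg past top -48.3
20 [50.  50.4] 124.3 deg past top 64.1
ball 76 [125.9  -4.1]
```

```bash
python3 -m pendant '[[[0,-0.006,0,0,0],[0,-0.012,0,0,0],[0,-0.014,0,-0.02,0],[0,-0.014,0,-0.05,0],[0,-0.02,0,-0.075,0],[0,-0.05,0,-0.085,0],[0,-0.085,0,-0.085,0],[0,-0.1,0,-0.085,0]]]'
python3 m.py; python3 - <<'E'
from cell import env
from h import *
from scipy.spatial.transform import Rotation as Ro
s=env.state();c=env.read_camera('wrist');np.save('w4.npy',c,allow_pickle=True)
z=c['range_z'];v,u=np.mgrid[:384,:512]
p=np.stack([(u-c['cx'])*z/c['fx'],(v-c['cy'])*z/c['fy'],z,np.ones_like(z)],-1)@np.array(c['tool_from_camera']).T
P=p[...,:3]@Ro.from_euler('xyz',s['tcp_rot']).as_matrix().T+s['eef_pos']
a=-.272;E=np.array([[np.cos(a),-np.sin(a)],[np.sin(a),np.cos(a)]])
F=(P[...,:2]-[493.8,73.6])@E
H=hsv(c);h,sa=H[...,0],H[...,1]
m=(abs(h-25)<6)&(sa>150)&(P[...,2]>60)&(F[...,1]>25)&(F[...,1]<55)
k,l,st,ce=cv2.connectedComponentsWithStats(m.astype(np.uint8))
for i in range(1,k):
    q=F[l==i];zz=P[l==i][:,2]
    if len(q)>30:
        lo,hi=np.percentile(q[:,0],[3,97]);print(len(q),ce[i].round(),lo.round(1),hi.round(1),np.percentile(zz,[3,50,97]).round(1))
cv2.imwrite('pics/w4.png',c['image'])
E
```

```text
t: 6.0
eef_pos: [392.7, 138.2, 223.8]
tcp_rot: [3.142, 0.0, -0.271]
ft_force: [-0.7, 1.8, -0.1]
opening: 0.004
tcp [-114.77648777   35.06770983] 223.8259752389479 [-0.7083487   1.78078301 -0.06965644]
31 [ 8.8 43.3] 154.1 deg past top 9.3
24 [-37.3  46.4] 133.3 deg past top -48.3
21 [49.7 47.3] 123.7 deg past top 64.6
ball 77 [126.   -3.7]
483 [250.   6.] 43.7 51.3 [122.7 126.5 128.1]
394 [251.  29.] 38.4 48.5 [71.5 75.6 77.5]
642 [250.  53.] 2.4 12.6 [153.  156.2 158. ]
537 [250. 116.] -48.4 -33.6 [ 83.1 135.1 137.3]
```

View pics/w4.png

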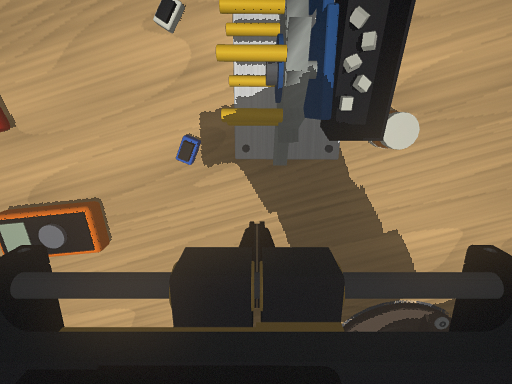

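```bash
python3 -m pendant '[[[0,0,0,-0.03,0],[0,0.03,0.005,-0.05,0],[0,0.075,0.01,-0.05,0],[0,0.12,0.015,-0.05,0],[0,0.165,0.02,-0.05,0],[0,0.21,0.025,-0.05,0],[0,0.25,0.03,-0.05,0],[0,0.285,0.036,-0.05,0]]]'
python3 -m pendant '[[[0,0,0,0.02,0],[0,0,0,0.045,0],[0,0,0,0.066,0],[0,-0.005,0,0.066,0],[0,-0.01,0,0.066,0],[0,-0.014,0,0.066,0],[0,-0.018,0,0.066,0],[0,-0.022,0,0.066,0]]]';python3 m.py
```

```text
t: 6.9
eef_pos: [662.9, 24.9, 272.5]
tcp_rot: [3.141, 0.0, -0.273]
ft_force: [-0.5, -0.9, 0.7]
opening: 0.004
t: 7.7
eef_pos: [638.9, 32.5, 208.6]
tcp_rot: [-3.141, -0.002, -0.272]
ft_force: [0.4, -0.3, 0.4]
opening: 0.004
tcp [150.84328374  -0.56859119] 208.60458759675976 [ 0.40626557 -0.31858342  0.38007594]
29 [ 9.2 43.4] 154.3 deg past top 9.6
24 [-37.   46.9] 133.1 deg past top -48.2
21 [49.9 48.6] 124.6 deg past top 63.8
ball 48 [125.2  -7.1]
```

```bash
python3 -m pendant '[[[0,-0.006,0,0,0],[0,-0.012,0,0,0],[0,-0.018,0,0,0],[0,-0.024,0,0,0],[0,-0.030,0,0,0],[0,-0.036,0,0,0],[0,-0.042,0,0,0],[0,-0.047,0,0,0]]]'
python3 -m pendant '[[[0,0.006,0,0,0],[0,0.02,0,0,0],[0,0.03,0,-0.03,0],[0,0.03,0,-0.075,0],[0,0.02,-0.02,-0.1,0],[0,0.02,-0.02,-0.1,0],[0,0.02,-0.02,-0.1,0],[0,0.02,-0.02,-0.1,0]]]'
python3 m.py; python3 - <<'E'
from h import *
i=np.load('last.npy',allow_pickle=True).item()['image'];j=np.load('side.npy',allow_pickle=True).item()['image']
f=lambda i:cv2.resize(i[130:220,200:300],None,fx=4,fy=4,interpolation=cv2.INTER_CUBIC)
cv2.imwrite('pics/s5.png',np.hstack([f(j),f(i)]))
E
```

```text
t: 8.55
eef_pos: [593.2, 45.2, 207.6]
tcp_rot: [3.141, 0.0, -0.272]
ft_force: [-0.6, 0.6, -0.9]
opening: 0.001
t: 9.35
eef_pos: [618.2, 58.6, 306.2]
tcp_rot: [3.141, 0.002, -0.272]
ft_force: [-0.3, 0.5, 1.0]
opening: 0.004
tcp [123.8751236   18.95397403] 306.2083126834506 [-0.33544768  0.48594082  0.9635296 ]
33 [ 8.7 40.9] 154.1 deg past top 9.1
24 [-37.2  44.5] 133.1 deg past top -48.3
9 [50.7 56.1] 124.0 deg past top 64.7
ball 79 [60.2 -3.4]
```

View pics/s5.png

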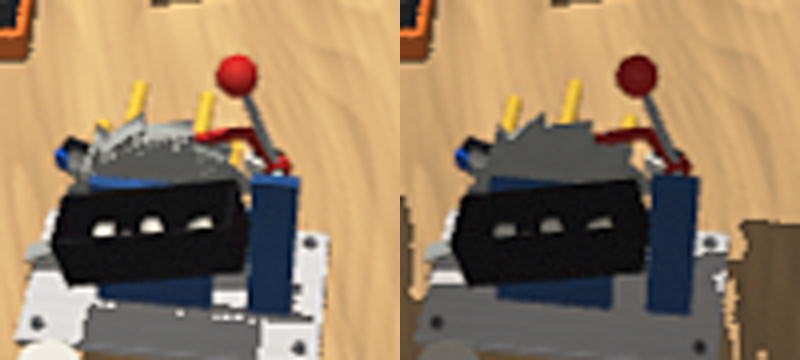

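```bash
python3 - <<'E'
from h import *
for n in('side','last'):
    c=np.load(n+'.npy',allow_pickle=True).item();H=hsv(c);h,s=H[...,0],H[...,1]
    m=((h<8)|(h>172))&(s>130);m[:141]=0;m[158:]=0;m[:,:245]=0;m[:,275:]=0
    v,u=np.nonzero(m);print(n,m.sum(),u.mean(),v.mean(),u.min(),u.max(),v.min(),v.max())
E
```

```text
side 82 258.7682926829268 148.47560975609755 254 263 144 153
last 81 258.81481481481484 148.5185185185185 254 263 144 153
```

```bash
python3 -c "
from cell import env
print(env.job_done())"
```

```text
the job is handed in; nothing more can be done
None
```

I handed the job in at about t = 9.5 s. The pawl is down in the next notch, the wheel is back one notch, and the arm is clear of everything.

I worked with shut fingertips and gripped nothing. I pushed the red ball over, and the picture showed the pawl up and staying up. Then I pushed the top yellow peg toward the pawl by one notch, and pushed the ball back so the pawl dropped.

**Last checks:**
- **Ball and pawl:** the ball is back within 0.05 px of where it started in the side picture, so the pawl sits as far down as it did before.
- **Wheel angle:** my estimates disagreed a little. Comparing peg heights gives about 0.455, while single peg positions give about 0.50–0.51. Both are just short of the 0.524 stop, so I judge it to be in the right notch. I did not push the wheel on against the pawl to seat it.
- **Forces:** every wrist force I read after a move was 2 N or less.
- **Loose things:** the arm was never near them, but I did not measure their positions again.

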